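Pack the multimeter under the cantilever tray

TASK

Put the orange multimeter away in the grey box: lift the box's blue top tray by its black handle and swing it up and back until it stays open by itself, then take the meter off its sloping stand and lay it gently, flat and face up, on the floor of the compartment underneath and let go of it. Then take the tray by its handle and bring it back down gently, without letting it fall, until it is fully shut on the box. Keep the little jar standing in the tray and leave the other things on the bench where they are.

Things in the scene. Friction and masses are not known exactly. Their poses are not given: they have to be found in the camera images.
- box: Grey open box, the fixed lower part of a cantilever parts box: 200 mm (its x) by 220 mm (its y), 60 mm high. Origin: centre of its underside, on the bench; x points away from the robot (turned up to 0.25 rad), z up. A blue tray of the same outline, 40 mm deep, sits on its rim when shut (60 to 100 mm above the bench); the links on its sides make it 232 mm wide.
- lift (a joint): Angle q of the steel side links that carry the tray: 0 = tray shut, 1.478 rad = fully open at its stop. Links are 130 mm long; when shut they rise 0.353 rad above level towards box -x. The tray keeps level: at q it is displaced 0.130*(cos 0.353 - cos(0.353+q)) m along box +x and 0.130*(sin(0.353+q) - sin 0.353) m up. Hinge friction holds it above about 1.1 rad; lower, it falls shut.
- tray: Blue tray (0.32 kg) carried by the links, 200 by 220 by 40 mm, divided into pockets by 4 mm walls. Origin: on its mid-plane, at the rear link pivot: 42 mm nearer the robot than its centre (box -x) and 20 mm above its underside. Axes as the box. Fully open it has gone 156 mm along box +x and 80 mm up, which uncovers the near 156 mm of the compartment.
- compartment (a point): Centre of the compartment floor, 5 mm above the underside of the box; inside it measures 190 mm (x) by 210 mm (y), walls 5 mm thick, rim 55 mm above the floor. A shut tray leaves these 55 mm of height. Axes as the box.
- tray_handle (a point): Middle of the black handle bar of the tray: round, 12 mm in diameter, 90 mm long along box y, carried by an upright leg at each end. When shut it lies at box (0, 0, 130 mm), its centre line 30 mm above the rim of the tray. A 4 mm divider as high as the rim runs along beneath it. Axes as the box.
- meter: Orange multimeter with dark face, 120 mm long (its x), 60 mm wide (y), 36 mm thick (z), 0.2 to 0.4 kg. Origin: centre of its back; z points out of its face. It starts with its back on the sloping stand, face up and towards the robot, far (+x) end raised: its x axis slopes up 32 degrees and its face normal leans 32 degrees from vertical.
- stand: Fixed aluminium stand: a plate sloping up 32 degrees away from the robot, 130 mm long and only 36 mm wide, so the meter overhangs it 12 mm at each side; a lip at its low end rises 16 mm above the plate. Steel foot 130 by 70 mm. Origin: centre of its underside, x away from the robot. The centre of the back of the meter rests 75 mm above the origin.
- jar: Small clear jar with white cap, 34 mm diameter and 34 mm high, loose in the near-right pocket of the tray. Origin: centre of its base. At the start it stands at about box (-50, -55, 64 mm).
- spool: Bystander: steel-coloured solder spool, 44 mm diameter, 40 mm high. Origin: centre of its base.
- board: Bystander: green circuit board lying flat, 110 by 90 by 9 mm. Origin: centre of its underside.
- flux: Bystander: amber bottle, 38 mm diameter, 90 mm high. Origin: centre of its base.
- driver: Bystander: red-handled screwdriver lying on the bench, 200 mm long, handle 26 mm thick. Origin: on the bench under its middle; x points to its tip.
- cup: Bystander: white cup, 60 mm across, 55 mm high. Origin: centre of its base.
- third_hand: Fixed steel holder with a cross bar and two brass clips, 170 mm wide (its y), 115 mm high. Origin: centre of its foot.
There are look-alikes about, which are no part of the job. Leave any green or red look-alike of the jar alone.

How it is judged:
By the outcome, as a careful person would: the job done as asked, in the order asked, and still so for the second after the job is handed in, with the robot touching nothing.
It also fails if it takes over 72 s, if anything falls off the work surface, if the arm or the gripper's body presses on something with over 40 N, if the wrist force passes 120 N, or if a joint passes its speed limit or range.

ROBOT

A 6-joint arm with a two-finger parallel gripper is mounted at the origin on the work surface. World frame = base frame: x ahead of the robot, y to its left, z up, the work surface at z = 0. Lengths are in m, angles in rad, forces in N, time in s.
With the tool pointing down it reaches from about 0.3 to 0.875 m from the base axis. Payload 6.4 kg.
Tool frame: the origin (TCP) lies at the very end of the fingers, on their centre line; the grasp point (between the pads) lies 19 mm behind it; z points along the fingers, y is the direction in which the jaws open and shut (so a half turn about z gives the same grasp; the last joint's range is limited). The gripper opens to 88 mm and grips with 3 to 60 N. Pads are 18 mm wide; open, the fingers measure 123 mm over their backs; the gripper's body (75 mm by 187 mm) begins 45 mm behind the grasp point.
Start: joints at [-1.38, 0.181, 1.607, -0, 1.354, -0.206], TCP at [0.222, -0.53, 0.239] pointing down, gripper open.
Joint ranges: [-2.99, 2.99], [-0.89, 2.07], [0.3, 2.58], [-1.14, 4.28], [0, 2.63], [-3.12, 3.12]. Speed limits (rad/s): [2.57, 2.57, 3.01, 3.14, 3.14, 3.14].

INTERFACE

Orientations are given as a rotation vector (axis times angle).
In Python, from cell import arm gives the robot as it stands.
- The arm moves only by the shell command python3 -m inch 'ROWS' [FORCE]. ROWS is JSON, a list of rows, each a list of 3 entries, a list of its own where there are three numbers: the gripper command: -1 is fully open, 1 is shut, values between are in proportion, then the shift along the world's x, y, z in mm, then the turn about the world's z in rad. In form: [[jaw, [x, y, z], yaw], ...]. A call has 1 to 5 rows; each row is the pose to reach, as a shift and turn from the pose measured when the call began; what a row does not reach only later rows make up. A row lasts 1/8 s, in which the tool goes at most 62.5 mm and 10.7 degrees, less where a joint would pass 70% of its speed; a pose out of reach is approached as far as the arm can. A call with a gripper value outside its range is refused whole. The fingers move at their own pace and stop on an object; FORCE is the grip in N (left out, the last holds). Time passes only in rows, so rows that repeat a pose let the fingers close. It gives the time, the measured TCP pose, the force and the opening at its end, in the units of the state.
- arm.get_obs(): the state, without advancing time (a new reading comes with each control period).
- arm.camera(name): name is "scene" or "top" or "wrist"; returns a dict with "img" (480x640x3 uint8, red, green, blue), "fx", "fy", "cx", "cy" (pixels), "k1" (the pictures are not rectified: a ray, as slopes to the right and down, at radius r is drawn at 1 + k1 r^2 times it, then the intrinsics apply), "rvec" (rotation vector, rad) and "tvec" (3), from world to camera coordinates, as OpenCV has them; the wrist camera has in their place "tool_from_camera" (4x4, takes a point from camera to tool coordinates, whose origin is the TCP and whose axes are the flange's). Camera axes: x right, y down, z forward; pixel columns grow to the right and rows downward; lengths in m; the calibration is good to about 2 mm. A picture is of the moment at which its call begins: read the wrist's pose just before it. There is no depth.
- arm.close_job(): hands the job in, once; it reports no verdict.
The state is a dict: "t": time; "joints": joint angles; "dq": joint speeds; "effort": joint torques, N m; "ee_pos": TCP position; "eef_rot": TCP orientation; "wrist_force": force on the tool from outside, world axes, zero at the start; "moment": the same for the moment, N m; "grip_width": finger opening in m.
Only numpy, scipy, OpenCV 4.12 (cv2) and the standard library are available. Lean on these libraries where they do the work, as an engineer would, in place of code of your own. Each camera call takes 0.05 s, during which the arm holds its last target. There are 200 camera calls.

## Working session

There is one attempt and no reset: what is moved stays moved. The work goes in short steps, Python scripts to look and compute and a shell command to move; the robot and the scene stay as the last step left them, time stands still between calls to the robot, and variables do not carry over. Pictures are saved under pics/ and viewed, about 8 in all and at most 12, crops included, and the job is handed in when it is done.

```bash
mkdir -p pics; ls; cat > h.py <<'E'
import numpy as np, cv2
from cell import arm
def snap(name,fn):
    o=arm.get_obs(); c=arm.camera(name)
    cv2.imwrite('pics/'+fn+'.png',c['img'][:,:,::-1])
    K=np.array([[c['fx'],0,c['cx']],[0,c['fy'],c['cy']],[0,0,1.]])
    d=np.array([c['k1'],0,0,0,0.])
    if name=='wrist':
        T=np.eye(4);T[:3,:3]=cv2.Rodrigues(np.array(o['eef_rot'],float))[0];T[:3,3]=o['ee_pos']
        W=np.linalg.inv(T@np.array(c['tool_from_camera']))
    else:
        W=np.eye(4);W[:3,:3]=cv2.Rodrigues(np.array(c['rvec'],float))[0];W[:3,3]=np.ravel(c['tvec'])
    np.savez('pics/'+fn+'.npz',K=K,d=d,W=W)
def cal(fn):
    z=np.load('pics/'+fn+'.npz');return z['K'],z['d'],z['W']
def ray(fn,uv):
    K,d,W=cal(fn);p=cv2.undistortPoints(np.array(uv,float).reshape(-1,1,2),K,d).reshape(-1,2)
    R=W[:3,:3];o=-R.T@W[:3,3];v=np.c_[p,np.ones(len(p))]@R
    return o,v
def atz(fn,uv,z):
    o,v=ray(fn,uv);return o+v*((np.asarray(z)-o[2])/v[:,2])[:,None]
def proj(fn,P):
    K,d,W=cal(fn);return cv2.projectPoints(np.array(P,float).reshape(-1,1,3),cv2.Rodrigues(W[:3,:3])[0],W[:3,3],K,d)[0].reshape(-1,2)
E
python3 - <<'E'
from h import *
snap('top','top0');snap('scene','sc0')
for f in('top0','sc0'):
    o,v=ray(f,[[320,240]]);print(o,v)
print(arm.get_obs())
E
```

```text
pics
[ 0.41964312 -0.02254622  1.16111443] [[ 0.10917392  0.01941246 -0.99383721]]
[1.44039514 0.09786627 0.80140587] [[-0.81260379 -0.08982792 -0.57673253]]
{'t': 0.1, 'joints': array([-1.38029374e+00,  1.81416885e-01,  1.60786604e+00,  2.00334860e-05,
        1.35380234e+00, -2.06312336e-01]), 'dq': array([ 0.00114757, -0.00154232, -0.00309719,  0.00052801, -0.00137722,
        0.00098578]), 'effort': array([ 5.35955587e-04, -4.34814763e+01, -3.42694151e+01,  7.04817614e-02,
        3.40601185e-02, -4.90520051e-05]), 'ee_pos': array([ 0.22215397, -0.52985295,  0.23794856]), 'eef_rot': array([-3.07849823e+00, -6.18933120e-01, -4.92345876e-05]), 'wrist_force': array([ 0.75506265, -0.20180906, -0.77073818]), 'moment': array([-1.22158026e-02,  6.29395243e-02,  1.73443950e-05]), 'grip_width': 0.08804521663756339}
```

View pics/top0.png

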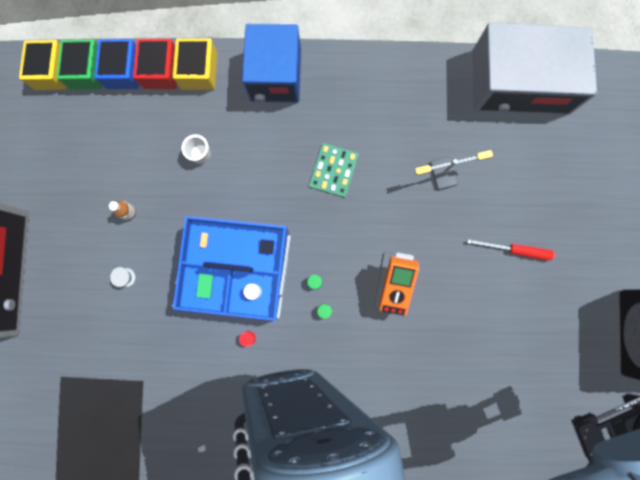

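View pics/sc0.png

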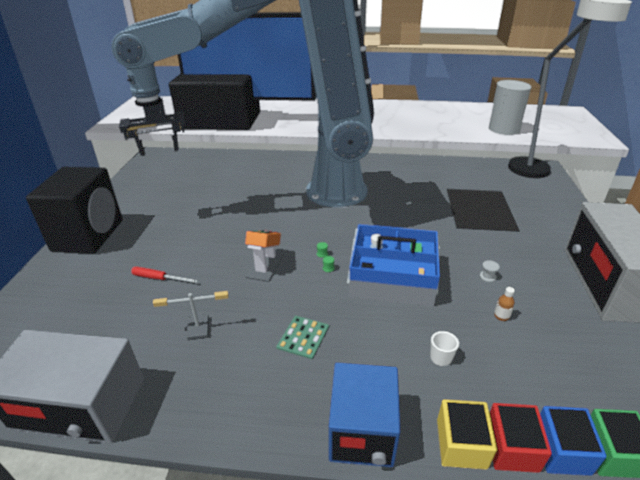

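Top view: box with tray at about (232,268), handle near (228,267), the white-capped jar at (252,292), and the orange meter on its stand at (400,284). Candidates for the jar are white (252,292), green (314,282) and (325,312), and red (247,339). The white one in the near-right tray pocket is the real jar. The only orange meter is at (400,284). The only blue tray with a handle is at (232,268); the blue instrument at (272,60) is not it. I'll check this in a close crop.

```bash
python3 - <<'E'
from h import *
im=cv2.imread('pics/top0.png')[205:345,165:430]
cv2.imwrite('pics/c0.png',cv2.resize(im,None,fx=3,fy=3,interpolation=cv2.INTER_CUBIC))
E
```

```text
(no output)
```

View pics/c0.png

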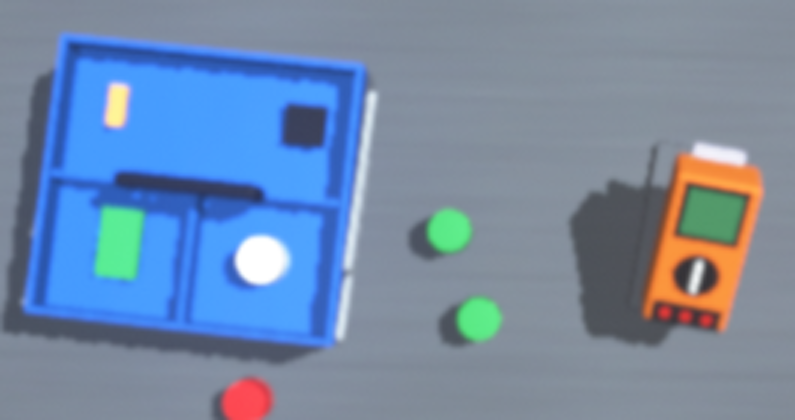

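```bash
python3 - <<'E'
from h import *
f=lambda P:np.array(P)/3+[165,205]-0.33
c=atz('top0',f([[62,36],[367,66],[332,345],[25,310]]),.1)
print('rim',c.round(4).tolist(),c.mean(0).round(4),[np.linalg.norm(c[i]-c[i-1]).round(4) for i in range(4)])
ex=(c[0]+c[1]-c[2]-c[3]);ey=c[0]+c[3]-c[1]-c[2]
print('yaw',np.arctan2(ex[1],ex[0]),np.arctan2(-ey[0],ey[1]))
h=atz('top0',f([[116,180],[264,194]]),.133);print('handle',h.round(4).tolist(),h.mean(0),np.linalg.norm(h[0]-h[1]),np.arctan2(-(h[0]-h[1])[0],(h[0]-h[1])[1]))
m=atz('top0',f([[682,157],[762,174],[724,330],[645,315]]),[.137,.137,.0737,.0737])
print('meter',m.round(4).tolist(),m.mean(0),[np.linalg.norm(m[i]-m[i-1]).round(4) for i in range(4)])
ex=(m[0]+m[1]-m[2]-m[3]);a=np.arctan2(ex[1],ex[0]);print('myaw',a, 'back centre', m.mean(0)[:2]+.036*np.sin(.5585)*np.array([np.cos(a),np.sin(a)]))
j=atz('top0',f([[262,261]]),.098);print('jar',j)
for n,p,z in(('green',[450,229],.034),('green',[479,318],.034),('red',[247,400],.034)):print(n,atz('top0',f([p]),z))
E
```

```text
rim [[0.5797, 0.2913, 0.1], [0.5631, 0.0696, 0.1], [0.3652, 0.0876, 0.1], [0.3827, 0.3072, 0.1]] [0.4727 0.1889 0.1   ] [np.float64(0.1977), np.float64(0.2223), np.float64(0.1987), np.float64(0.2203)]
yaw -0.08572306100985724 -0.07702171100419936
handle [[0.4751, 0.2379, 0.133], [0.4683, 0.1346, 0.133]] [0.47168921 0.18628247 0.133     ] 0.10349010079836751 -0.06577720689145217
meter [[0.5008, -0.1509, 0.137], [0.4906, -0.2057, 0.137], [0.3822, -0.1906, 0.0737], [0.3915, -0.1338, 0.0737]] [ 0.44126514 -0.17026361  0.10535   ] [np.float64(0.1275), np.float64(0.0557), np.float64(0.1264), np.float64(0.0576)]
myaw -0.14662973233352214 back centre [ 0.46013736 -0.17305084]
jar [[0.42252449 0.13952571 0.098     ]]
green [[0.45053328 0.00894378 0.034     ]]
green [[ 0.38498528 -0.01449134  0.034     ]]
red [[0.31926783 0.15651174 0.034     ]]
```

```bash
python3 -m inch '[[0,[50,144,30],0.18],[0,[100,200,30],0.36],[0,[125,260,30],0.54],[0,[145,315,30],0.72],[0,[165,370,30],0.9]]' 30; python3 -m inch '[[0,[22,58,0],0.19],[0,[44,116,0],0.19],[0,[66,174,0],0.19],[0,[80,232,0],0.19],[0,[100,290,0],0.19]]'
```

```text
t: 0.72
ee_pos: [0.3508, -0.2459, 0.2654]
eef_rot: [-2.498, -1.903, 0.001]
wrist_force: [1.9, 0.1, -0.1]
grip_width: 0.0443
t: 1.35
ee_pos: [0.4508, 0.0462, 0.2653]
eef_rot: [-2.306, -2.132, 0.001]
wrist_force: [1.4, -1.1, -0.0]
grip_width: 0.0442
```

```bash
python3 -m inch '[[0,[7,50,-10],0],[0,[14,100,-25],0],[0,[22,142,-30],0],[0,[22,142,-30],0]]'; python3 - <<'E'
from h import *
snap('wrist','w1')
P=[.4725,.188,.13]
print(proj('w1',[P,[.4725,.188,.1]]))
E
```

```text
t: 1.85
ee_pos: [0.472, 0.1905, 0.2343]
eef_rot: [-2.301, -2.136, 0.003]
wrist_force: [-0.2, -0.5, -0.3]
grip_width: 0.0442
[[321.89922561 243.79942216]
 [321.71468644 230.78278924]]
```

View pics/w1.png

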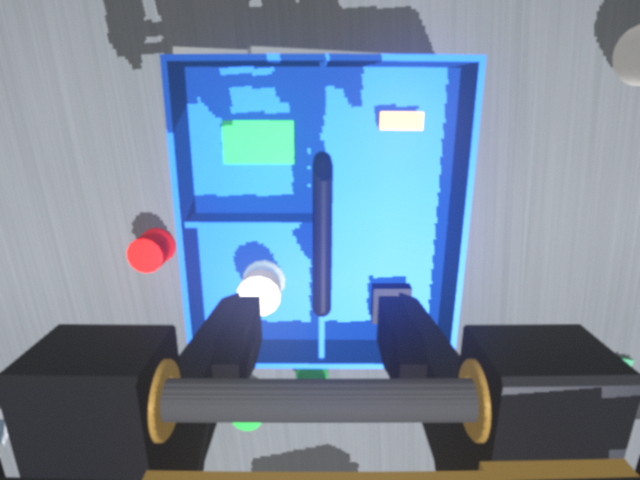

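The wrist view shows the black handle upright at column 322, rows 155–313. The white-capped jar is at (260,295), standing in its pocket, and the fingers straddle the bar's column.

```bash
python3 - <<'E'
from h import *
h=atz('w1',[[322,153],[322,315],[322,234]],.133);print(h)
c=atz('w1',[[163,56],[486,56],[458,369],[188,367]],.1);print(c,c.mean(0))
ex=c[1]+c[2]-c[0]-c[3];print(np.arctan2(ex[1],ex[0]),[np.linalg.norm(c[i]-c[i-1]).round(4) for i in range(4)])
E
```

```text
[[0.47661629 0.24296876 0.133     ]
 [0.46910714 0.14143697 0.133     ]
 [0.47307219 0.19507821 0.133     ]]
[[0.38373781 0.30617346 0.1       ]
 [0.58103065 0.29119429 0.1       ]
 [0.56756657 0.07183765 0.1       ]
 [0.36348873 0.08883086 0.1       ]] [0.47395594 0.18950906 0.1       ]
-0.07949012725514072 [np.float64(0.2183), np.float64(0.1979), np.float64(0.2198), np.float64(0.2048)]
```

```bash
python3 -m inch '[[0,[1,0,-45],0],[0,[1,0,-90],0],[0,[1,0,-112],0],[0,[1,0,-122],0],[0,[1,0,-122],0]]'; python3 -m inch '[[1,[0,0,0],0],[1,[0,0,0],0],[1,[0,0,0],0],[1,[0,0,0],0],[1,[0,0,0],0]]' 35;
```

```text
t: 2.52
ee_pos: [0.4732, 0.1883, 0.1127]
eef_rot: [-2.304, -2.133, 0.004]
wrist_force: [-0.1, -0.0, -0.0]
grip_width: 0.0442
t: 3.15
ee_pos: [0.4733, 0.1884, 0.113]
eef_rot: [-2.304, -2.134, 0.004]
wrist_force: [-1.9, 0.5, 3.9]
grip_width: 0.0111
```

```bash
python3 - <<'E'
import numpy as np
q=np.r_[0,.02,.06,.11,.17,.24,.31,.38,.45,.52,.59,.66,.73,.80,.87,.94,1.01,1.08,1.15,1.22,1.29,1.35,1.40,1.44,1.465,1.478]
d=130*(np.cos(.353)-np.cos(.353+q));z=130*(np.sin(.353+q)-np.sin(.353))
P=np.c_[d*np.cos(-.08),d*np.sin(-.08),z]
for i in range(0,25,5):print((P[i+1:i+6]-P[i]).round(1).tolist(), P[i].round(1))
E
```

```text
[[0.9, -0.1, 2.4], [2.9, -0.2, 7.2], [5.7, -0.5, 13.1], [9.3, -0.7, 20.0], [14.1, -1.1, 27.7]] [ 0. -0.  0.]
[[5.3, -0.4, 7.4], [11.2, -0.9, 14.3], [17.5, -1.4, 20.9], [24.2, -1.9, 27.0], [31.3, -2.5, 32.6]] [14.1 -1.1 27.7]
[[7.5, -0.6, 5.1], [15.4, -1.2, 9.6], [23.5, -1.9, 13.6], [31.9, -2.6, 17.0], [40.6, -3.3, 19.8]] [45.5 -3.6 60.3]
[[8.8, -0.7, 2.2], [17.7, -1.4, 3.8], [26.8, -2.1, 4.7], [35.8, -2.9, 5.0], [44.9, -3.6, 4.6]] [86.1 -6.9 80.1]
[[7.7, -0.6, -0.8], [14.1, -1.1, -1.8], [19.2, -1.5, -2.9], [22.4, -1.8, -3.6], [24.0, -1.9, -4.0]] [130.9 -10.5  84.7]
```

```bash
python3 -m inch '[[1,[1,0,2.4],0],[1,[3,0,7],0],[1,[5.7,-0.5,13],0],[1,[9.3,-0.7,20],0],[1,[14,-1,27.7],0]]' 45; python3 -c "
from cell import arm;o=arm.get_obs();print(o['ee_pos'],o['wrist_force'])"
```

```text
t: 3.78
ee_pos: [0.4875, 0.1873, 0.1411]
eef_rot: [-2.304, -2.134, 0.004]
wrist_force: [2.4, -0.0, -5.2]
grip_width: 0.01
[0.48754875 0.18728088 0.14114878] [ 2.44435284 -0.02033268 -5.23405576]
```

```bash
python3 -m inch '[[1,[5.3,-0.4,7.3],0],[1,[11.2,-0.9,14],0],[1,[17.5,-1.4,20.6],0],[1,[24.2,-1.9,26.7],0],[1,[31.3,-2.5,32.3],0]]'; python3 -m inch '[[1,[7.5,-0.6,5.1],0],[1,[15.4,-1.2,9.6],0],[1,[23.5,-1.9,13.6],0],[1,[31.9,-2.6,17],0],[1,[40.6,-3.3,19.8],0]]'
```

```text
t: 4.4
ee_pos: [0.5192, 0.1848, 0.1738]
eef_rot: [-2.304, -2.134, 0.004]
wrist_force: [0.0, 0.7, -5.8]
grip_width: 0.0101
t: 5.03
ee_pos: [0.5603, 0.1816, 0.1936]
eef_rot: [-2.303, -2.133, 0.004]
wrist_force: [1.1, 1.6, -8.1]
grip_width: 0.01
```

```bash
python3 -m inch '[[1,[8.5,-0.7,2],0],[1,[17.3,-1.4,3.5],0],[1,[26.3,-2.1,4.4],0],[1,[35.2,-2.9,4.7],0],[1,[44.2,-3.6,4.3],0]]'; python3 -m inch '[[1,[7.5,-0.6,-0.8],0],[1,[14,-1.1,-1.8],0],[1,[19,-1.5,-2.9],0],[1,[22,-1.8,-3.5],0],[1,[23.5,-1.9,-3.9],0]]'
```

```text
t: 5.65
ee_pos: [0.6051, 0.1781, 0.1979]
eef_rot: [-2.303, -2.133, 0.004]
wrist_force: [-0.3, 2.5, -6.1]
grip_width: 0.0103
t: 6.28
ee_pos: [0.6284, 0.1763, 0.1938]
eef_rot: [-2.303, -2.133, 0.005]
wrist_force: [-4.7, 3.7, -1.8]
grip_width: 0.0103
```

```bash
python3 -m inch '[[0,[0,0,0],0],[0,[0,0,0],0],[0,[0,0,0],0],[0,[0,0,20],0],[0,[0,0,60],0]]' 30; python3 -m inch '[[0,[-10,0,20],0.18],[0,[-25,-40,30],0.36],[0,[-50,-95,30],0.54],[0,[-75,-150,30],0.72],[-1,[-95,-205,30],0.9]]'; python3 - <<'E'
from h import *
snap('scene','sc1');im=cv2.imread('pics/sc1.png')[180:320,220:480]
cv2.imwrite('pics/c1.png',cv2.resize(im,None,fx=3,fy=3,interpolation=cv2.INTER_CUBIC))
E
```

```text
t: 6.9
ee_pos: [0.6276, 0.1761, 0.2539]
eef_rot: [-2.301, -2.132, 0.008]
wrist_force: [0.5, -0.3, -0.2]
grip_width: 0.0438
t: 7.52
ee_pos: [0.5337, -0.0266, 0.286]
eef_rot: [1.157, 2.92, -0.01]
wrist_force: [-0.3, -0.4, -0.5]
grip_width: 0.0517
```

View pics/c1.png

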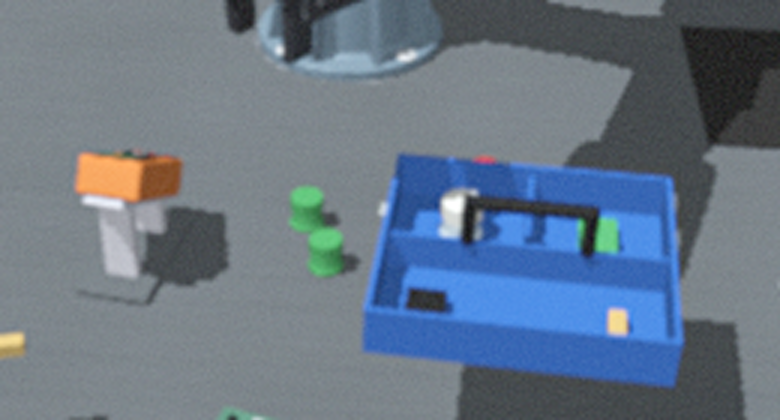

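The tray stays open on its own and the jar is standing in it at (460,213). Next I go to the meter.

```bash
python3 -m inch '[[-1,[-25,-45,-10],0.18],[-1,[-50,-90,-25],0.36],[-1,[-75,-125,-40],0.54],[-1,[-89,-144,-56],0.61],[-1,[-89,-144,-56],0.61]]'; python3 - <<'E'
from h import *
snap('wrist','w2')
E
```

```text
t: 8.2
ee_pos: [0.4424, -0.177, 0.2302]
eef_rot: [0.219, 3.13, -0.016]
wrist_force: [-0.4, 0.9, -0.6]
grip_width: 0.0881
```

View pics/w2.png

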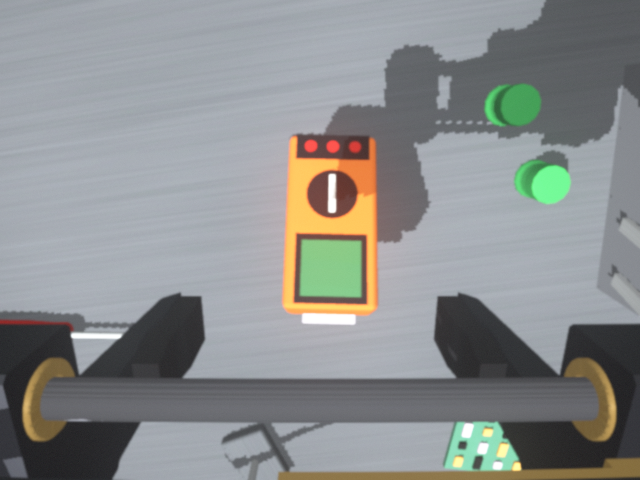

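```bash
python3 - <<'E'
from h import *
m=atz('w2',[[283,311],[377,313],[376,136],[291,135]],[.137,.137,.0737,.0737])
print(m.round(4),m.mean(0),[np.linalg.norm(m[i]-m[i-1]).round(4) for i in range(4)])
ex=(m[0]+m[1]-m[2]-m[3]);a=np.arctan2(ex[1],ex[0]);u=np.array([np.cos(a),np.sin(a)])
b=m.mean(0)[:2]+.036*np.sin(.5585)*u
print(a,'back',b,'grasp',b-.0152*u)
o=arm.get_obs();r=cv2.Rodrigues(np.array(o['eef_rot']))[0];print(o['ee_pos'],np.arctan2(r[1,1],r[0,1])-np.pi/2)
E
```

```text
[[ 0.4815 -0.2057  0.137 ]
 [ 0.4908 -0.1483  0.137 ]
 [ 0.3895 -0.131   0.0737]
 [ 0.3806 -0.1889  0.0737]] [ 0.43560302 -0.16846158  0.10535   ] [np.float64(0.1203), np.float64(0.0581), np.float64(0.1207), np.float64(0.0586)]
-0.1672145929715452 back [ 0.45441387 -0.17163667] grasp [ 0.43942587 -0.16910684]
[ 0.44340931 -0.17650081  0.23096489] -0.13991047145553992
```

```bash
python3 -m inch '[[-1,[-2,6.5,-45],-0.017],[-1,[-2,6.5,-90],-0.017],[-1,[-2,6.5,-130],-0.017],[-1,[-2,6.5,-150],-0.017],[-1,[-2,6.5,-156],-0.017]]'; python3 -m inch '[[0.5,[0,0,0],0],[0.5,[0,0,0],0],[0.5,[0,0,0],0],[0.5,[0,0,0],0],[0.5,[0,0,0],0]]' 25
```

```text
t: 8.88
ee_pos: [0.4422, -0.1691, 0.0749]
eef_rot: [0.246, 3.127, -0.015]
wrist_force: [-0.1, 0.6, 0.8]
grip_width: 0.0882
t: 9.5
ee_pos: [0.4431, -0.1698, 0.076]
eef_rot: [0.246, 3.125, -0.017]
wrist_force: [0.0, 0.6, 6.2]
grip_width: 0.0601
```

```bash
python3 -m inch '[[1,[0,0,0],0],[1,[0,0,0],0],[1,[0,0,5],0],[1,[0,0,12],0],[1,[0,0,20],0]]' 30;  python3 -m inch '[[1,[0,0,20],0],[1,[0,0,50],0],[1,[0,0,90],0],[1,[0,0,115],0],[1,[0,0,115],0]]'; python3 - <<'E'
from h import *
snap('scene','sc2');im=cv2.imread('pics/sc2.png')[130:290,200:460]
cv2.imwrite('pics/c2.png',cv2.resize(im,None,fx=3,fy=3,interpolation=cv2.INTER_CUBIC))
E
```

```text
t: 10.12
ee_pos: [0.4428, -0.1696, 0.0963]
eef_rot: [0.246, 3.126, -0.017]
wrist_force: [-0.0, -0.6, -3.7]
grip_width: 0.0597
t: 10.75
ee_pos: [0.4439, -0.1703, 0.2136]
eef_rot: [0.246, 3.122, -0.021]
wrist_force: [0.1, -0.2, -4.3]
grip_width: 0.0599
```

View pics/c2.png

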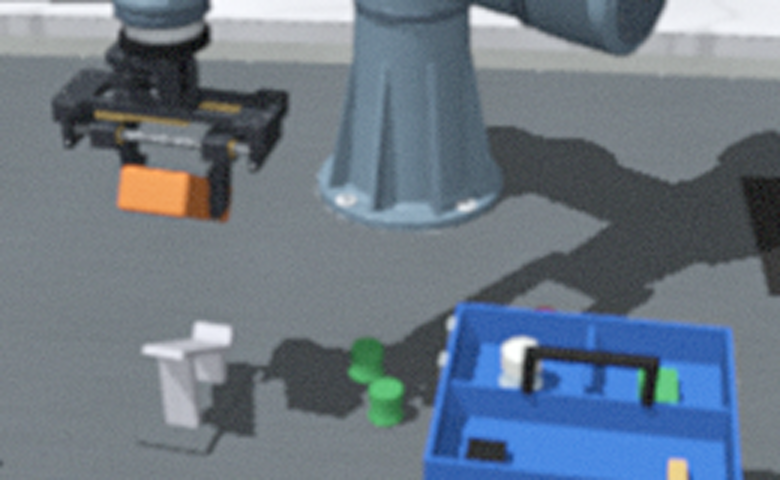

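```bash
python3 -m inch '[[1,[-3,15,0],0],[1,[-6,45,0],0.02],[1,[-9,85,0],0.05],[1,[-12,125,0],0.077],[1,[-14,165,0],0.077]]'; python3 -m inch '[[1,[-2,40,0],0],[1,[-3,85,0],0],[1,[-4,130,0],0],[1,[-4,165,0],0],[1,[-4,188,0],0]]'; python3 -m inch '[[1,[0,11,0],0],[1,[0,11,-20],0],[1,[0,11,-50],0],[1,[0,11,-80],0],[1,[0,11,-80],0]]';python3 - <<'E'
from h import *
snap('wrist','w3')
o=arm.get_obs();r=cv2.Rodrigues(np.array(o['eef_rot']))[0];print(o['ee_pos'],np.arctan2(r[1,1],r[0,1])-np.pi/2)
E
```

```text
t: 11.42
ee_pos: [0.4273, -0.0025, 0.2101]
eef_rot: [0.125, 3.134, -0.016]
wrist_force: [0.5, 0.1, -3.9]
grip_width: 0.0595
t: 12.05
ee_pos: [0.4212, 0.1876, 0.2084]
eef_rot: [0.122, 3.137, -0.016]
wrist_force: [0.4, -0.2, -3.9]
grip_width: 0.06
t: 12.68
ee_pos: [0.4182, 0.1979, 0.1256]
eef_rot: [-0.123, -3.134, 0.019]
wrist_force: [-0.7, -1.2, -4.2]
grip_width: 0.0598
[0.41970965 0.19820738 0.12733775] -0.07829305210290705
```

View pics/w3.png

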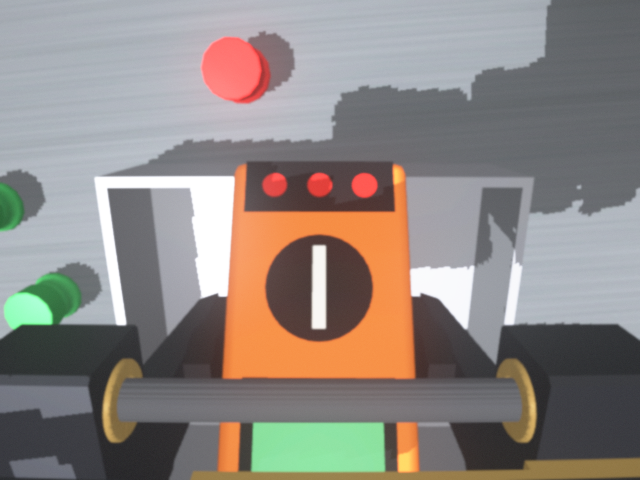

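```bash
python3 - <<'E'
from h import *
c=atz('w3',[[97,179],[532,179]],.06);print(c, c.mean(0)+.1*np.array([np.cos(.08),-np.sin(.08),0]))
g=np.array([.419,.198,.1455])
for t in (32,20,10,0):
    a=np.radians(t);s,n=-.057,.012
    d=np.array([s*np.cos(a)-n*np.sin(a),0,s*np.sin(a)+n*np.cos(a)])
    W=[[.03],[-.03]]
    print(t,proj('w3',[g+d+[0,.03,0]+[0,.005,0],g+d-[0,.03,0]+[0,.004,0]]).tolist())
E
```

```text
[[0.36548984 0.08930689 0.06      ]
 [0.38252707 0.30667724 0.06      ]] [0.47368863 0.19000059 0.06      ]
32 [[408.25894950983485, 170.07189514933543], [231.12683949859877, 183.93731722911053]]
20 [[415.19526610214893, 165.34257557419426], [222.07715286323233, 180.52515628013555]]
10 [[422.33566507744706, 167.49078122492907], [213.91081734792846, 183.8371414202886]]
0 [[430.7156120067624, 176.6070232871245], [205.40772015109928, 194.11145508757068]]
```

```bash
python3 -m inch '[[1,[8,-4,0],0],[1,[8,-4,-20],0],[1,[8,-4,-45],0],[1,[8,-4,-65],0],[1,[8,-4,-80],0]]'; python3 -m inch '[[1,[0,0,-3],0],[1,[0,0,-6],0],[1,[0,0,-8],0],[1,[0,0,-9],0]]'
```

```text
t: 13.35
ee_pos: [0.4334, 0.1943, 0.05]
eef_rot: [0.123, 3.131, -0.016]
wrist_force: [6.8, -1.1, 0.9]
grip_width: 0.0598
t: 13.85
ee_pos: [0.4344, 0.1944, 0.0416]
eef_rot: [0.123, 3.129, -0.015]
wrist_force: [3.3, 0.1, -0.8]
grip_width: 0.0601
```

```bash
python3 - <<'E'
from h import *
print([arm.get_obs()[k].round(4) for k in('ee_pos','wrist_force','moment','joints')])
snap('wrist','w4');snap('scene','sc4')
a=cv2.imread('pics/w4.png');b=cv2.imread('pics/sc4.png')[140:290,300:500]
cv2.imwrite('pics/c4.png',np.hstack([cv2.resize(a,(480,360)),cv2.resize(b,(320,240)).repeat(1,0) if 0 else cv2.copyMakeBorder(cv2.resize(b,(320,240)),0,120,0,0,cv2.BORDER_CONSTANT)]))
E
```

```text
[array([0.4344, 0.1944, 0.0416]), array([ 3.2787,  0.1228, -0.7937]), array([-0.0286, -0.3955,  0.0008]), array([ 0.1785,  0.2483,  1.9884, -0.0149,  0.8968, -1.3044])]
```

View pics/c4.png

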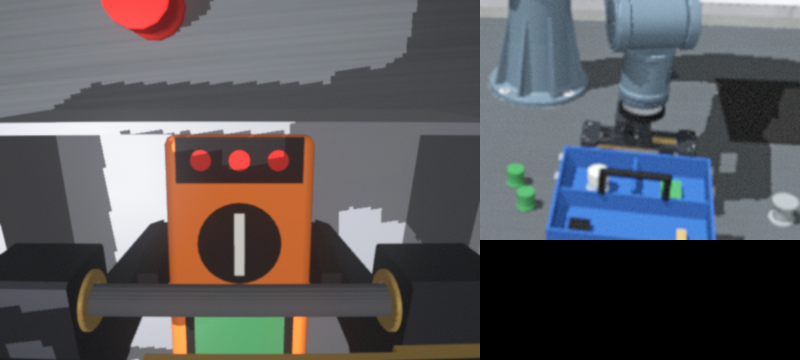

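```bash
python3 - <<'E'
from h import *
a=cv2.imread('pics/w4.png')[150:330,180:460]
uv=np.array([[167,137],[313,137]])*4/3
for z in (.02,.03,.04,.05,.06,.07):
    m=atz('w4',uv,z);print(z,m[:,:2].round(4).tolist(),np.linalg.norm(m[0]-m[1]).round(4))
print(atz('w4',np.array([[10,122],[470,122]])*4/3,.06), atz('w4',np.array([[10,134],[470,134]])*4/3,.06))
g=np.array([.434,.1944,.0606])
for t in (40,32,20,10,0):
    a=np.radians(t);s,n=-.057,.012
    P=[]
    for n in(.012,-.024): P.append(g+[s*np.cos(a)-n*np.sin(a),.004,s*np.sin(a)+n*np.cos(a)])
    print(t,np.round(P,4).tolist(),(proj('w4',P)*.75).tolist())
E
```

```text
0.02 [[0.383, 0.1605], [0.389, 0.2368]] 0.0766
0.03 [[0.3815, 0.163], [0.3871, 0.2348]] 0.072
0.04 [[0.38, 0.1655], [0.3853, 0.2327]] 0.0674
0.05 [[0.3784, 0.1679], [0.3834, 0.2306]] 0.0628
0.06 [[0.3769, 0.1704], [0.3815, 0.2285]] 0.0582
0.07 [[0.3754, 0.1729], [0.3796, 0.2264]] 0.0536
[[0.36560898 0.1078865  0.06      ]
 [0.38013151 0.29107186 0.06      ]] [[0.37035149 0.10647763 0.06      ]
 [0.3849773  0.29169304 0.06      ]]
40 [[0.3826, 0.1984, 0.0332], [0.4058, 0.1984, 0.0056]] [[238.5932413078458, 134.6455211364842], [242.2664292140723, 166.2227475531645]]
32 [[0.3793, 0.1984, 0.0406], [0.3984, 0.1984, 0.01]] [[237.84010609686948, 130.0798950448488], [241.26206257290977, 155.65715120312146]]
20 [[0.3763, 0.1984, 0.0524], [0.3886, 0.1984, 0.0186]] [[236.9104613532831, 127.23278674786094], [239.79069391923522, 141.42079358509704]]
10 [[0.3758, 0.1984, 0.0625], [0.382, 0.1984, 0.0271]] [[236.3943106675161, 129.50415103182166], [238.62298170916603, 131.48393220410856]]
0 [[0.377, 0.1984, 0.0726], [0.377, 0.1984, 0.0366]] [[236.20251013209696, 137.049907097059], [237.54481470156844, 123.88390367269471]]
```

```bash
python3 -m inch '[[1,[3,0,1],0],[1,[7,-1,1],0],[1,[8,-1,0],0],[1,[8,-1,-2],0],[1,[8,-1,-4],0]]' 18
```

```text
t: 14.58
ee_pos: [0.442, 0.1934, 0.0372]
eef_rot: [0.123, 3.129, -0.015]
wrist_force: [-0.1, -0.1, -3.0]
grip_width: 0.0597
```

```bash
python3 -m inch '[[1,[1,0,-1.5],0],[1,[3,0,-3],0],[1,[5,-0.4,-4.5],0],[1,[7.5,-0.6,-6],0],[1,[7.5,-0.6,-6],0]]'
```

```text
t: 15.2
ee_pos: [0.4498, 0.1927, 0.0312]
eef_rot: [0.123, 3.129, -0.015]
wrist_force: [-0.3, -0.6, -3.4]
grip_width: 0.0602
```

```bash
python3 -m inch '[[1,[1.8,0,-1.5],0],[1,[3.6,-0.3,-3],0],[1,[5.4,-0.4,-4.7],0],[1,[7,-0.6,-6.4],0],[1,[7,-0.6,-6.4],0]]'
```

```text
t: 15.82
ee_pos: [0.4568, 0.1921, 0.0246]
eef_rot: [0.123, 3.13, -0.015]
wrist_force: [-0.0, -1.0, -4.1]
grip_width: 0.0603
```

```bash
python3 -m inch '[[1,[0,0,-1.5],0],[1,[0.5,0,-3],0],[1,[1,0,-4.5],0],[1,[1,0,-6],0],[1,[1,0,-6],0]]'; python3 - <<'E'
from h import *
snap('wrist','w5')
cv2.imwrite('pics/c5.png',cv2.imread('pics/w5.png'))
E
```

```text
t: 16.45
ee_pos: [0.4578, 0.1921, 0.0185]
eef_rot: [0.124, 3.13, -0.015]
wrist_force: [0.2, 0.2, -3.7]
grip_width: 0.0601
```

View pics/c5.png

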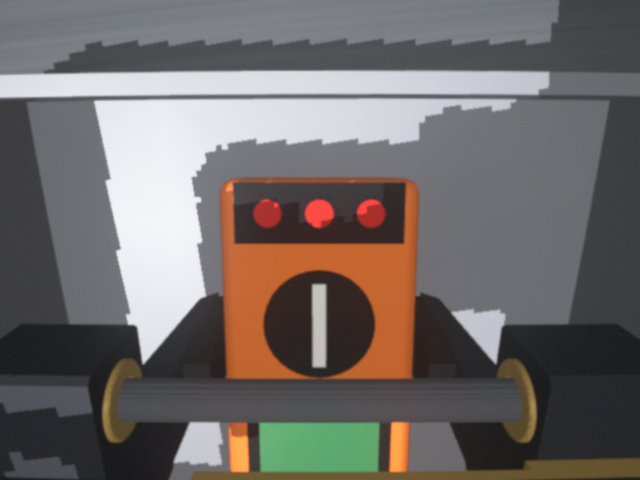

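```bash
python3 - <<'E'
from h import *
g=np.array([.4578,.1921,.0375]);b=-.08
R=np.array([[np.cos(b),-np.sin(b),0],[np.sin(b),np.cos(b),0],[0,0,1]])
for t in (30,20,15,10,5,0,-5,-10,-15):
    a=np.radians(t);P=[]
    for s,n in((-.057,.012),(-.057,-.024),(.0,.012),(.063,-.024)):
        for y in(.03,-.03): P.append(g+R@[s*np.cos(a)-n*np.sin(a),y,s*np.sin(a)+n*np.cos(a)])
    p=proj('w5',P);print(t,'near top',p[0].round(),p[1].round(),'w@row',p[4].round(),p[5].round(),'lowest',min(q[2] for q in P).round(4),'nearbot',P[2][2].round(4))
E
```

```text
30 near top [407. 174.] [230. 174.] w@row [415. 348.] [221. 347.] lowest -0.0118 nearbot -0.0118
20 near top [413. 172.] [223. 171.] w@row [415. 355.] [221. 354.] lowest -0.0045 nearbot -0.0045
15 near top [417. 172.] [219. 172.] w@row [415. 358.] [221. 357.] lowest -0.0004 nearbot -0.0004
10 near top [421. 175.] [215. 174.] w@row [415. 361.] [221. 361.] lowest 0.004 nearbot 0.004
5 near top [424. 179.] [211. 179.] w@row [414. 365.] [221. 364.] lowest 0.0086 nearbot 0.0086
0 near top [428. 185.] [206. 185.] w@row [414. 368.] [221. 367.] lowest 0.0135 nearbot 0.0135
-5 near top [433. 193.] [202. 193.] w@row [414. 370.] [221. 370.] lowest 0.0081 nearbot 0.0186
-10 near top [437. 203.] [197. 203.] w@row [414. 373.] [222. 372.] lowest 0.0029 nearbot 0.0238
-15 near top [441. 216.] [192. 216.] w@row [413. 375.] [222. 374.] lowest -0.002 nearbot 0.0291
```

```bash
python3 -m inch '[[1,[0.3,0,-1],0],[1,[0.6,0,-2],0],[1,[1,0,-3],0],[1,[1,0,-3],0]]'; python3 -m inch '[[1,[0.3,0,-1],0],[1,[0.6,0,-2],0],[1,[1,0,-2.5],0],[1,[1,0,-2.5],0]]'
```

```text
t: 17.0
ee_pos: [0.459, 0.192, 0.0156]
eef_rot: [0.123, 3.129, -0.015]
wrist_force: [0.2, -1.3, -0.6]
grip_width: 0.0598
t: 17.5
ee_pos: [0.46, 0.192, 0.0131]
eef_rot: [0.123, 3.129, -0.016]
wrist_force: [-0.5, -1.6, -0.8]
grip_width: 0.0593
```

```bash
python3 -m inch '[[1,[0.3,0,-0.7],0],[1,[0.6,0,-1.5],0],[1,[0.8,0,-2],0],[1,[0.8,0,-2],0]]'; python3 -m inch '[[1,[0,0,-0.5],0],[1,[0.3,0,-1],0],[1,[0.3,0,-1.5],0],[1,[0.3,0,-1.5],0]]'; python3 - <<'E'
from h import *
snap('wrist','w6')
im=cv2.imread('pics/w6.png')
hsv=cv2.cvtColor(im,cv2.COLOR_BGR2HSV);m=cv2.inRange(hsv,(5,150,60),(20,255,255))
for r in range(150,380,15):
    x=np.flatnonzero(m[r]);print(r,x.min() if len(x) else None,x.max() if len(x) else None,end='; ')
E
```

```text
t: 18.0
ee_pos: [0.4608, 0.192, 0.011]
eef_rot: [0.123, 3.129, -0.016]
wrist_force: [-0.5, -1.9, 0.9]
grip_width: 0.0601
t: 18.5
ee_pos: [0.461, 0.1919, 0.0105]
eef_rot: [0.124, 3.13, -0.016]
wrist_force: [-7.1, -4.0, 13.5]
grip_width: 0.06
150 None None; 165 None None; 180 236 403; 195 216 419; 210 215 421; 225 216 420; 240 217 419; 255 218 418; 270 219 417; 285 221 416; 300 221 416; 315 222 416; 330 223 414; 345 224 413; 360 225 412; 375 228 410;
```

```bash
python3 -m inch '[[-0.8,[0,0,0.5],0],[-0.8,[0,0,0.5],0],[-0.8,[0,0,0.5],0],[-0.8,[0,0,0.5],0]]'; python3 -m inch '[[-0.8,[0,0,15],0],[-0.8,[0,0,45],0],[-0.8,[0,0,90],0],[-0.8,[-10,0,130],0],[-0.8,[-15,0,170],0]]';python3 - <<'E'
from h import *
snap('wrist','w7')
E
```

```text
t: 19.05
ee_pos: [0.4609, 0.192, 0.0109]
eef_rot: [0.124, 3.13, -0.016]
wrist_force: [-0.1, 0.4, 0.2]
grip_width: 0.0794
t: 19.68
ee_pos: [0.4455, 0.1919, 0.1832]
eef_rot: [0.123, 3.129, -0.016]
wrist_force: [0.3, 0.4, -0.8]
grip_width: 0.0795
```

View pics/w7.png

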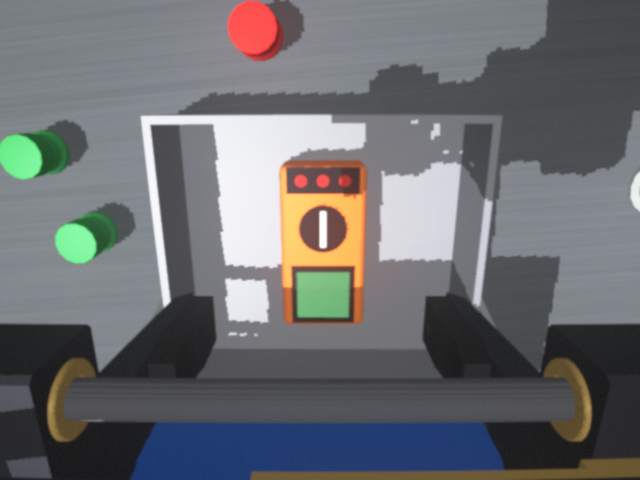

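```bash
python3 - <<'E'
from h import *
m=atz('w7',[[281,162],[366,162],[362,324],[284,324]],.041)
print(m.round(4),[np.linalg.norm(m[i]-m[i-1]).round(4) for i in range(4)])
o=arm.get_obs();r=cv2.Rodrigues(np.array(o['eef_rot']))[0];print(o['ee_pos'],np.arctan2(r[1,1],r[0,1]))
E
```

```text
[[0.4017 0.169  0.041 ]
 [0.4062 0.2256 0.041 ]
 [0.5267 0.2169 0.041 ]
 [0.5222 0.1583 0.041 ]] [np.float64(0.121), np.float64(0.0568), np.float64(0.1208), np.float64(0.0587)]
[0.4480773  0.19269694 0.18863026] 1.4923086105041046
```

```bash
python3 -m inch '[[0,[0,0,45],-0.18],[0,[0,0,90],-0.36],[0,[30,-2,90],-0.54],[0,[70,-6,90],-0.72],[0,[110,-10,90],-0.9]]'; python3 -m inch '[[0,[25,-3,0],-0.18],[0,[45,-4,0],-0.36],[0,[60,-6,0],-0.54],[0,[70,-6,0],-0.67],[0,[70,-6,0],-0.67]]'; python3 - <<'E'
from h import *
snap('wrist','w8')
o=arm.get_obs();r=cv2.Rodrigues(np.array(o['eef_rot']))[0];print(o['ee_pos'],np.arctan2(r[1,1],r[0,1]))
E
```

```text
t: 20.35
ee_pos: [0.5591, 0.1827, 0.2799]
eef_rot: [1.478, 2.757, -0.022]
wrist_force: [0.8, 1.0, -0.0]
grip_width: 0.0441
t: 20.98
ee_pos: [0.6294, 0.1765, 0.2802]
eef_rot: [2.305, 2.123, -0.028]
wrist_force: [-0.5, 0.2, -0.8]
grip_width: 0.0439
[0.62900858 0.17668586 0.28020546] -0.08065426375328373
```

View pics/w8.png

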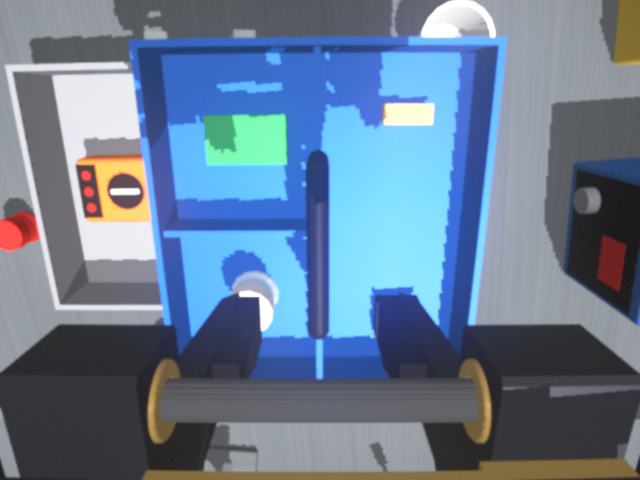

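The handle is in line, at column 318 between the fingers, the jar stands at (255,295), and the meter lies flat in the box.

```bash
python3 -m inch '[[0,[-1,0,-40],0],[0,[-1,0,-65],0],[0,[-1,0,-80],0],[0,[-1,0,-86],0],[0,[-1,0,-86],0]]'; python3 -m inch '[[1,[0,0,0],0],[1,[0,0,0],0],[1,[0,0,0],0],[1,[0,0,0],0],[1,[0,0,0],0]]' 45; python3 - <<'E'
import numpy as np
q=np.r_[1.478,1.465,1.44,1.40,1.35,1.29,1.23,1.17,1.11,1.05,.99,.93,.87,.81,.75,.69,.63,.57,.51,.45,.39,.34,.29,.245,.205,.17,.14,.11,.08,.055,.03,.015,0.005,0,0,0]
d=130*(np.cos(.353)-np.cos(.353+q));z=130*(np.sin(.353+q)-np.sin(.353))
P=np.c_[d*np.cos(-.08),d*np.sin(-.08),z]
for i in range(0,35,5):print((P[i+1:i+6]-P[i]).round(1).tolist(), (P[i]+[473.3,188.4,113]).round(1))
E
```

```text
t: 21.65
ee_pos: [0.6282, 0.1768, 0.1948]
eef_rot: [2.302, 2.125, -0.027]
wrist_force: [0.0, -0.3, 0.1]
grip_width: 0.0439
t: 22.28
ee_pos: [0.6283, 0.1768, 0.195]
eef_rot: [2.302, 2.125, -0.027]
wrist_force: [-0.6, -0.5, 1.4]
grip_width: 0.0104
[[-1.6, 0.1, 0.4], [-4.8, 0.4, 1.2], [-9.9, 0.8, 2.2], [-16.3, 1.3, 3.2], [-24.0, 1.9, 4.0]] [628.2 176.  193.7]
[[-7.8, 0.6, 0.3], [-15.5, 1.2, 0.2], [-23.3, 1.9, -0.4], [-31.0, 2.5, -1.5], [-38.6, 3.1, -3.0]] [604.2 177.9 197.7]
[[-7.5, 0.6, -2.0], [-14.9, 1.2, -4.4], [-22.1, 1.8, -7.3], [-29.2, 2.3, -10.6], [-36.0, 2.9, -14.3]] [565.6 181.  194.7]
[[-6.6, 0.5, -4.1], [-12.9, 1.0, -8.6], [-19.0, 1.5, -13.5], [-24.7, 2.0, -18.8], [-30.2, 2.4, -24.4]] [529.6 183.9 180.4]
[[-4.3, 0.3, -4.9], [-8.3, 0.7, -10.0], [-11.7, 0.9, -14.8], [-14.5, 1.2, -19.1], [-16.8, 1.3, -23.0]] [499.5 186.3 156. ]
[[-1.9, 0.2, -3.4], [-3.7, 0.3, -6.9], [-5.4, 0.4, -10.4], [-6.7, 0.5, -13.4], [-7.9, 0.6, -16.4]] [482.6 187.7 133. ]
[[-0.7, 0.1, -1.8], [-1.2, 0.1, -3.0], [-1.4, 0.1, -3.6], [-1.4, 0.1, -3.6], [-1.4, 0.1, -3.6]] [474.7 188.3 116.6]
```

```bash
python3 -m inch '[[1,[-1.6,0.1,0.4],0],[1,[-4.8,0.4,1.2],0],[1,[-9.9,0.8,2.2],0],[1,[-16.3,1.3,3.2],0],[1,[-24,1.9,4],0]]'; python3 -m inch '[[1,[-7.8,0.6,0.3],0],[1,[-15.5,1.2,0.2],0],[1,[-23.3,1.9,-0.4],0],[1,[-31,2.5,-1.5],0],[1,[-38.6,3.1,-3],0]]'
```

```text
t: 22.9
ee_pos: [0.6037, 0.1786, 0.1992]
eef_rot: [2.302, 2.125, -0.027]
wrist_force: [1.6, 0.1, -0.2]
grip_width: 0.0103
t: 23.52
ee_pos: [0.5644, 0.1817, 0.1959]
eef_rot: [2.302, 2.125, -0.028]
wrist_force: [-0.1, -1.1, -1.6]
grip_width: 0.0107
```

```bash
python3 -m inch '[[1,[-7.5,0.6,-2],0],[1,[-14.9,1.2,-4.4],0],[1,[-22.1,1.8,-7.3],0],[1,[-29.2,2.3,-10.6],0],[1,[-36,2.9,-14.3],0]]'; python3 -m inch '[[1,[-6.6,0.5,-4.1],0],[1,[-12.9,1,-8.6],0],[1,[-19,1.5,-13.5],0],[1,[-24.7,2,-18.8],0],[1,[-30.2,2.4,-24.4],0]]'
```

```text
t: 24.15
ee_pos: [0.5279, 0.1845, 0.1809]
eef_rot: [2.302, 2.125, -0.028]
wrist_force: [2.6, -1.8, -7.1]
grip_width: 0.0105
t: 24.78
ee_pos: [0.4981, 0.1868, 0.1562]
eef_rot: [2.301, 2.124, -0.026]
wrist_force: [6.8, -1.4, -9.6]
grip_width: 0.0106
```

```bash
python3 -m inch '[[1,[-3.5,0.3,-4.9],0],[1,[-7.2,0.6,-10],0],[1,[-10.4,0.8,-14.8],0],[1,[-13.1,1,-19.1],0],[1,[-15.4,1,-23],0]]'; python3 -m inch '[[1,[-1.9,0.2,-3.4],0],[1,[-3.7,0.3,-6.9],0],[1,[-5.2,0.4,-10.2],0],[1,[-6.5,0.5,-13],0],[1,[-7.5,0.5,-15.5],0]]'
```

```text
t: 25.4
ee_pos: [0.4818, 0.188, 0.1329]
eef_rot: [2.302, 2.125, -0.028]
wrist_force: [-4.6, -0.0, -1.6]
grip_width: 0.0106
t: 26.02
ee_pos: [0.4744, 0.1886, 0.1172]
eef_rot: [2.302, 2.125, -0.027]
wrist_force: [-2.7, -0.4, -2.2]
grip_width: 0.0106
```

```bash
python3 -m inch '[[1,[-0.4,0,-1],0],[1,[-0.8,0,-2],0],[1,[-1,0,-3],0],[1,[-1,0,-4],0],[1,[-1,0,-4],0]]'
```

```text
t: 26.65
ee_pos: [0.4734, 0.1887, 0.1142]
eef_rot: [2.302, 2.125, -0.027]
wrist_force: [-6.8, -0.8, 6.9]
grip_width: 0.0105
```

```bash
python3 -m inch '[[1,[0.2,0,-1],0],[1,[0.3,0,-1.8],0],[1,[0.3,0,-1.8],0]]'; python3 -m inch '[[0,[0,0,0],0],[0,[0,0,0],0],[0,[0,0,0],0],[0,[0,0,20],0],[0,[0,0,60],0]]'; python3 -m inch '[[0,[0,0,40],0],[0,[-20,-50,60],0],[0,[-40,-110,60],0],[0,[-60,-170,60],0],[0,[-80,-230,60],0]]'; python3 - <<'E'
from h import *
snap('top','top9');snap('scene','sc9')
a=cv2.imread('pics/top9.png')[120:360,90:410];b=cv2.imread('pics/sc9.png')[200:320,240:460]
a=cv2.resize(a,(400,300));b=cv2.resize(b,(400,218))
b=cv2.copyMakeBorder(b,0,82,0,0,cv2.BORDER_CONSTANT)
cv2.imwrite('pics/c9.png',np.hstack([a,b]))
E
```

```text
t: 27.02
ee_pos: [0.4734, 0.1888, 0.114]
eef_rot: [2.302, 2.126, -0.029]
wrist_force: [-10.9, -1.7, 13.7]
grip_width: 0.0107
t: 27.65
ee_pos: [0.4722, 0.1884, 0.173]
eef_rot: [2.304, 2.127, -0.034]
wrist_force: [0.2, 0.8, 0.6]
grip_width: 0.0443
t: 28.28
ee_pos: [0.3924, -0.041, 0.2332]
eef_rot: [2.302, 2.127, -0.033]
wrist_force: [1.0, -1.5, 0.8]
grip_width: 0.0441
```

I've used up the picture limit, so I'll do the final check numerically by comparing the start and end images.

```bash
python3 - <<'E'
from h import *
def blob(f,lo,hi,roi):
    im=cv2.imread(f'pics/{f}.png');x0,x1,y0,y1=roi
    m=cv2.inRange(cv2.cvtColor(im[y0:y1,x0:x1],cv2.COLOR_BGR2HSV),lo,hi)
    n,l,s,c=cv2.connectedComponentsWithStats(m);i=1+s[1:,4].argmax();return (s[i]+[x0,y0,0,0,0]).tolist(),(c[i]+[x0,y0]).round(1).tolist()
B=((100,120,60),(125,255,255))
for n,lo,hi,ra,rb in(('tray',*B,(160,300,205,330),(340,450,215,300)),('jar',(0,0,200),(179,60,255),(232,275,275,312),(365,385,228,255))):
    for f,r in(('top0',ra),('top9',ra),('sc0',rb),('sc9',rb)):print(n,f,blob(f,lo,hi,r))
# bystanders: difference start/end outside the arm
d=cv2.absdiff(cv2.imread('pics/sc0.png'),cv2.imread('pics/sc9.png')).max(2)
for n,(x,y) in dict(driver=(165,276),third=(192,312),board=(303,336),cup=(444,348),flux=(505,304),spool=(489,270),g1=(322,249),g2=(328,264)).items():
    p=d[y-14:y+14,x-14:x+14];print(n,(p>40).sum())
E
```

```text
tray top0 ([172, 216, 115, 105, 8996], [229.8, 267.4])
tray top9 ([172, 216, 115, 104, 8994], [229.8, 267.3])
tray sc0 ([350, 224, 90, 65, 4416], [395.9, 257.2])
tray sc9 ([350, 225, 90, 64, 4380], [396.0, 257.2])
jar top0 ([244, 284, 17, 16, 211], [251.6, 291.3])
jar top9 ([244, 284, 17, 16, 210], [251.6, 291.3])
jar sc0 ([371, 234, 8, 8, 41], [374.2, 237.2])
jar sc9 ([371, 234, 9, 14, 76], [373.8, 239.6])
driver 0
third 0
board 0
cup 0
flux 0
spool 0
g1 0
g2 0
```

The tray is back exactly where it started and shut, the jar is unmoved, and so are the bystanders. Handing in.

```bash
python3 -c "
from cell import arm;print(arm.close_job())"
```

```text
the job is handed in; nothing more can be done
None
```

The multimeter is in the box and the tray is shut over it; I handed the job in at about 28.5 s of the 72 s allowed.

**What I did:**
- I lifted the tray by its handle along its arc and let go; it stayed open by itself.
- I gripped the meter by its sides, lifted it off the stand and lowered it until it rested flat and face up on the compartment floor, then let go.
- I took the handle again, brought the tray down under control until it seated, and let go.

**Last checks:**
- **Meter:** with the tray still open, its face measured 121 × 58 mm in the picture at the height for lying flat, against a true 120 × 60 mm.
- **Tray:** it matched its starting position in both fixed cameras to within about a pixel.
- **Jar:** it sits in the same place in the top view. The scene camera shows a larger white patch for it than at the start, which I put down to lighting. I did not view that picture.
- **Other things on the bench:** there was no change in the scene camera for the six bystanders or the two green look-alikes. I did not compare the red look-alike at the end.

**What went less well:**
- On the way in, the meter's near end touched the inside of the box's near wall at about 7 N, because I had set the entry point too close. I moved the meter about 8 mm away from the wall before lowering it further. The touch probably turned it flatter in the grip.
- I hit the 12-picture limit before the last look, so the final checks compare image measurements rather than a viewed picture.

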